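# Rack the deep sockets by size

### The arm

A 7-joint arm with a two-finger parallel gripper is mounted at the origin on the work surface. World frame = base frame: x ahead of the robot, y to its left, z up, the work surface at z = 0. Lengths are in m, angles in rad, forces in N, time in s.
With the tool pointing down it reaches from about 0.425 to 0.875 m from the base axis. Payload 4.7 kg.
Tool frame: the origin (TCP) lies at the very end of the fingers, on their centre line; the grasp point (between the pads) lies 19 mm behind it (ctrl.grasp_offset is the distance from the TCP to the grasp point, in m); z points along the fingers, y is the direction in which the jaws open and shut (so a half turn about z gives the same grasp; the last joint's range is limited). The gripper opens to 87 mm and grips with 3 to 60 N. Pads are 19 mm wide; open, the fingers measure 117 mm over their backs; the gripper's body (75 mm by 190 mm) begins 51 mm behind the grasp point.
Start: joints at [1.281, 0.321, -0.07, 1.45, 0.023, 1.371, -0.057], TCP at [0.194, -0.62, 0.223] pointing down, gripper open.
Joint ranges: [-2.86, 2.86], [-0.3, 2.09], [-1.38, 1.24], [0.06, 2.45], [-1.56, 4.7], [0.09, 2.05], [-2.69, 2.69]. Speed limits (rad/s): [2.57, 2.57, 3.14, 3.14, 3.14, 3.14, 3.14].

### API

Orientations are given as a rotation vector (axis times angle).
In Python, from bench import ctrl gives the robot as it stands.
- The arm moves only by the shell command python3 -m creep 'ROWS' [FORCE]. ROWS is JSON, a list that holds one entry, the list of rows, each a list of 7 numbers: the opening, from 0 (shut) to 1 (fully open), then the shift along the tool's x, y, z in mm, then the turn, a rotation vector about the tool's x, y, z in rad. In form: [[[grip, dx, dy, dz, rx, ry, rz], ...]]. A call has 1 to 5 rows; each row is the pose to reach, as a shift and turn from the pose commanded when the call began, along the tool's axes at that moment; what a row does not reach only later rows make up. A row lasts 1/10 s, in which the tool goes at most 50 mm and 8.59 degrees, less where a joint would pass 70% of its speed; a pose out of reach is approached as far as the arm can. A call with a gripper value outside its range is refused whole. The fingers move at their own pace and stop on an object; FORCE is the grip in N (left out, the last holds). Time passes only in rows, so rows that repeat a pose let the fingers close. It gives the time, the measured TCP pose, the force and the opening at its end, in the units of the state.
- ctrl.get_state(): the state, without advancing time (a new reading comes with each control period).
- ctrl.get_image(name): name is "side" or "top"; returns the picture (384x512x3 uint8, red, green, blue); there is no depth.
- ctrl.camera_params(name): a dict with "K" (3x3 intrinsics, pixels), "pose" (4x4, takes a point from camera to world coordinates). Camera axes: x right, y down, z forward; pixel columns grow to the right and rows downward; lengths in m; the calibration is good to about 2 mm. A picture is of the moment at which its call begins. camera_params takes no time and is no camera call.
- ctrl.close_job(): hands the job in, once; it reports no verdict.
The state is a dict: "time": time; "joint_positions": joint angles; "qd": joint speeds; "joint_torque": joint torques, N m; "position": TCP position; "tool_rot": TCP orientation; "ft_force": force on the tool from outside, world axes, zero at the start; "torque": the same for the moment, N m; "grip_width": opening from 0.0 (shut) to 1.0 (fully open).
Only numpy, scipy, OpenCV 4.12 (cv2) and the standard library are available. Lean on these libraries where they do the work, as an engineer would, in place of code of your own. Each camera call takes 0.05 s, during which the arm holds its last target. There are 200 camera calls.

### The job

Move the four steel sockets, one by one, from the light wooden rack into the bays of the steel rack, so that they stand in order of size: the largest in the bay next to the end with the wooden knob, then the next smaller, and so on, the smallest at the far end. Each must end up standing upright on the floor of its own bay and be let go; do not knock any over on the way.

Things in the scene. Friction and masses are not known exactly. Their poses are not given: they have to be found in the camera images.
- socket_22_mid (a point): The smallest of four plain steel deep sockets (upright round cylinders for a socket wrench, dark square hole on top): 22 mm in diameter, 60 mm tall, about 100 g. The point is its centre, 30 mm above its underside; z runs up its axis. It starts upright in one of the four wells of the light wooden rack (wells in a straight row 70 mm apart, 64 mm square; well floor 7 mm and rim 15 mm above the table), at any place in the row and a few mm off the middle of its well.
- socket_28_mid (a point): The second smallest of four plain steel deep sockets (upright round cylinders for a socket wrench, dark square hole on top): 28 mm in diameter, 66 mm tall, about 160 g. The point is its centre, 33 mm above its underside; z runs up its axis. It starts upright in one of the four wells of the light wooden rack (wells in a straight row 70 mm apart, 64 mm square; well floor 7 mm and rim 15 mm above the table), at any place in the row and a few mm off the middle of its well.
- socket_34_mid (a point): The second largest of four plain steel deep sockets (upright round cylinders for a socket wrench, dark square hole on top): 34 mm in diameter, 72 mm tall, about 250 g. The point is its centre, 36 mm above its underside; z runs up its axis. It starts upright in one of the four wells of the light wooden rack (wells in a straight row 70 mm apart, 64 mm square; well floor 7 mm and rim 15 mm above the table), at any place in the row and a few mm off the middle of its well.
- socket_41_mid (a point): The largest of four plain steel deep sockets (upright round cylinders for a socket wrench, dark square hole on top): 41 mm in diameter, 78 mm tall, about 380 g. The point is its centre, 39 mm above its underside; z runs up its axis. It starts upright in one of the four wells of the light wooden rack (wells in a straight row 70 mm apart, 64 mm square; well floor 7 mm and rim 15 mm above the table), at any place in the row and a few mm off the middle of its well.
- bay_p_floor (a point): One of the four identical square bays of the steel rack, which stand in a straight row touching one another, centres 70 mm apart. Inner size 62 by 62 mm, thin metal sides. The point is the middle of the bay's floor, 7 mm above the table; the bay's rim is 8 mm above that floor. y runs along the row, x across it, z up. The letters say nothing about its place in the row.
- bay_q_floor (a point): One of the four identical square bays of the steel rack, which stand in a straight row touching one another, centres 70 mm apart. Inner size 62 by 62 mm, thin metal sides. The point is the middle of the bay's floor, 7 mm above the table; the bay's rim is 8 mm above that floor. y runs along the row, x across it, z up. The letters say nothing about its place in the row.
- bay_r_floor (a point): One of the four identical square bays of the steel rack, which stand in a straight row touching one another, centres 70 mm apart. Inner size 62 by 62 mm, thin metal sides. The point is the middle of the bay's floor, 7 mm above the table; the bay's rim is 8 mm above that floor. y runs along the row, x across it, z up. The letters say nothing about its place in the row.
- bay_s_floor (a point): One of the four identical square bays of the steel rack, which stand in a straight row touching one another, centres 70 mm apart. Inner size 62 by 62 mm, thin metal sides. The point is the middle of the bay's floor, 7 mm above the table; the bay's rim is 8 mm above that floor. y runs along the row, x across it, z up. The letters say nothing about its place in the row.
- knob_end: The end piece of the steel rack that carries a round light wooden knob (30 mm in diameter, top 53 mm above the table); a dark steel block 78 by 21 mm, 16 mm high, at either one end of the row of bays or the other (the opposite end has the same block without a knob). Origin: centre of the block's underside, 4 mm above the table, in line with the row, 46.5 mm from the centre of the nearest bay. y runs along the row, x across it, z up.
There are look-alikes about, which are no part of the job. Leave any green or yellow look-alike of the part that bears socket_28_mid alone.

How it is judged:
At the end, for the whole second after the job is handed in: Counting from the knob, the sockets stand in the bays in the order 41, 34, 28, 22 mm: each in its bay (within 22 mm of the row's centre line and 24 mm of the bay's middle along it), underside on the bay floor within 4 mm, upright within 0.1 rad, at rest (x of socket_41_mid in the frame of knob_end between -0.022 and 0.022 m and horizontal distance between socket_41_mid and knob_end between 0.0225 and 0.0725 m and height (world z) of socket_41_mid between 0.042 and 0.05 m and angle between each of socket_41_mid, socket_34_mid, socket_28_mid, socket_22_mid's own z axis and vertical below 0.1 rad and linear speed of each of socket_41, socket_34, socket_28, socket_22 below 0.02 m/s and x of socket_34_mid in the frame of knob_end between -0.022 and 0.022 m and horizontal distance between socket_34_mid and knob_end between 0.0925 and 0.1425 m and height (world z) of socket_34_mid between 0.039 and 0.047 m and x of socket_28_mid in the frame of knob_end between -0.022 and 0.022 m and horizontal distance between socket_28_mid and knob_end between 0.1625 and 0.2125 m and height (world z) of socket_28_mid between 0.036 and 0.044 m and x of socket_22_mid in the frame of knob_end between -0.022 and 0.022 m and horizontal distance between socket_22_mid and knob_end between 0.2325 and 0.2825 m and height (world z) of socket_22_mid between 0.033 and 0.041 m); the robot touches nothing.
It fails at once if a socket is knocked over (tilted more than 0.8 rad) (angle between any of socket_41_mid, socket_34_mid, socket_28_mid, socket_22_mid's own z axis and vertical above 0.8 rad).
It also fails if it takes over 109 s, if anything falls off the work surface, if the arm or the gripper's body presses on something with over 40 N, if the wrist force passes 120 N, or if a joint passes its speed limit or range.

## Working session

There is one attempt and no reset: what is moved stays moved. The work goes in short steps, Python scripts to look and compute and a shell command to move; the robot and the scene stay as the last step left them, time stands still between calls to the robot, and variables do not carry over. Pictures are saved under pics/ and viewed, about 12 in all and at most 16, crops included, and the job is handed in when it is done.

```bash
mkdir -p pics; cat > h.py <<'E'
import numpy as np, cv2
from bench import ctrl
from scipy.spatial.transform import Rotation as R
def snap(n,f,crop=None,s=1):
    im=ctrl.get_image(n)[:,:,::-1]
    if crop: x0,y0,x1,y1=crop; im=im[y0:y1,x0:x1]
    cv2.imwrite('pics/'+f,cv2.resize(im,None,fx=s,fy=s,interpolation=cv2.INTER_CUBIC))
def px2w(n,u,v,z):
    p=ctrl.camera_params(n);K=np.array(p['K']);T=np.array(p['pose'])
    d=T[:3,:3]@np.linalg.solve(K,[u,v,1]);o=T[:3,3]
    return o+d*(z-o[2])/d[2]
def w2px(n,P):
    p=ctrl.camera_params(n);K=np.array(p['K']);T=np.array(p['pose'])
    c=K@(T[:3,:3].T@(np.array(P)-T[:3,3]));return c[:2]/c[2]
def tool(goal,yaw=None):
    "shift in tool mm to TCP goal"
    s=ctrl.get_state();r=R.from_rotvec(s['tool_rot'])
    return np.round(r.inv().apply(np.array(goal)-s['position'])*1000,1)
E
python3 - <<'E'
from h import *
s=ctrl.get_state();print(s);print(R.from_rotvec(s['tool_rot']).as_matrix().round(3))
for n in('top','side'):
    p=ctrl.camera_params(n);print(n,np.round(p['K'],1).tolist(),np.round(p['pose'],3).tolist());snap(n,n+'0.png',s=1.5)
E
```

```text
{'time': 0.0, 'joint_positions': array([ 1.28113381,  0.32180974, -0.07009305,  1.45167568,  0.02263544,
        1.37080565, -0.0568933 ]), 'qd': array([ 1.38857445e-03,  1.89426138e-03,  5.39320153e-07, -9.78510678e-04,
        1.13829985e-03, -1.57896413e-03,  4.80869873e-04]), 'joint_torque': array([ 2.95776736e-04, -4.91292143e+01, -4.03476460e-01, -3.12529421e+01,
       -6.38942141e-02,  4.39342414e-02,  1.60000941e-04]), 'position': array([ 0.19420118, -0.61972705,  0.22146987]), 'tool_rot': array([-3.10357121e+00, -4.75115589e-01,  6.56643489e-04]), 'ft_force': array([-0.60470983,  0.2141427 ,  1.99749464]), 'torque': array([-0.03519349,  0.01223944, -0.01986174]), 'grip_width': 0.9967722852523789}
[[ 0.954  0.299 -0.001]
 [ 0.299 -0.954  0.002]
 [-0.    -0.002 -1.   ]]
top [[367.4, 0.0, 260.4], [0.0, 367.4, 195.1], [0.0, 0.0, 1.0]] [[0.016, -0.994, 0.104, 0.412], [-1.0, -0.018, -0.018, 0.029], [0.02, -0.104, -0.994, 0.963], [0.0, 0.0, 0.0, 1.0]]
side [[400.3, 0.0, 253.8], [0.0, 400.3, 192.5], [0.0, 0.0, 1.0]] [[-0.874, -0.3, 0.383, 0.067], [-0.486, 0.557, -0.673, 0.787], [-0.011, -0.774, -0.633, 0.778], [0.0, 0.0, 0.0, 1.0]]
```

View pics/top0.png

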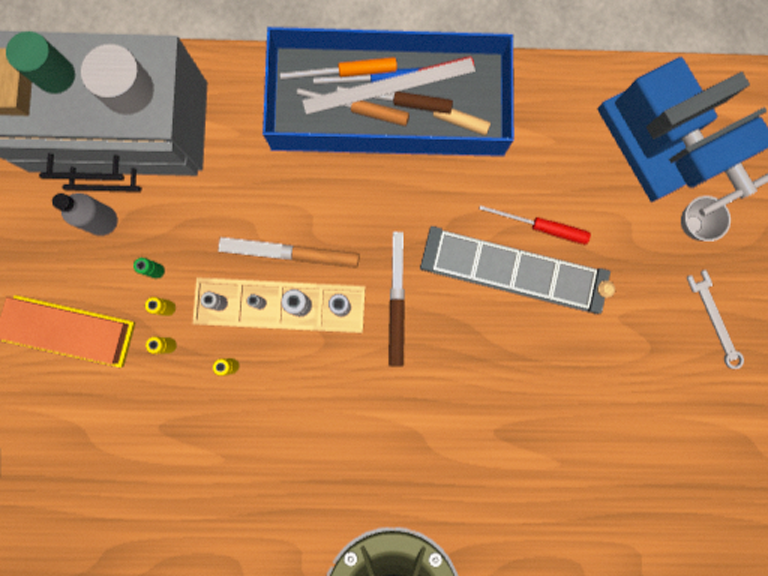

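View pics/side0.png

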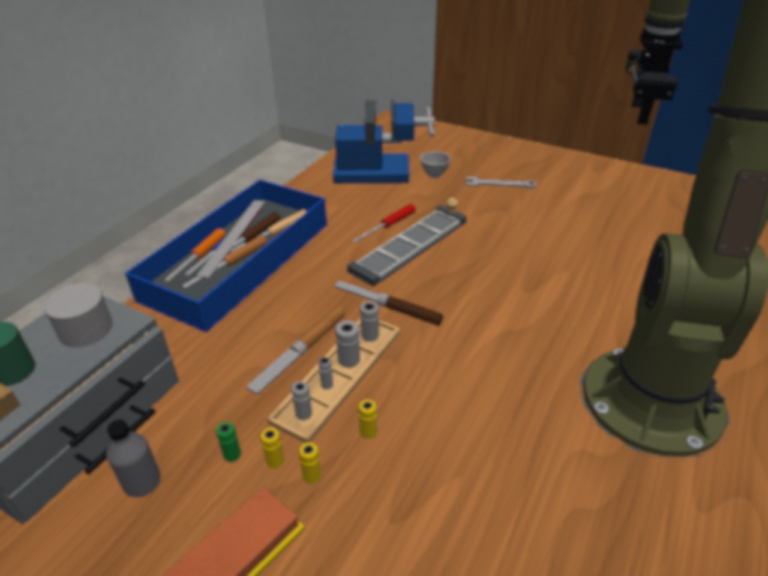

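The top view shows the wooden rack sockets, left to right, at about (213,300), (256,301), (296,302) and (339,304). They look like 28, 22, 41 and 34 by size. The green and yellow ones outside the rack are look-alikes. The steel rack is on the right, with its knob at (606,289). I'll enlarge both racks.

```bash
python3 - <<'E'
from h import *
im=ctrl.get_image('top')[:,:,::-1]
a=cv2.resize(im[180:225,125:245],None,fx=6,fy=6,interpolation=cv2.INTER_CUBIC)
b=cv2.resize(im[145:215,275:415],None,fx=5,fy=5,interpolation=cv2.INTER_CUBIC)
cv2.imwrite('pics/a1.png',a);cv2.imwrite('pics/b1.png',b)
E
```

```text
(no output)
```

View pics/a1.png

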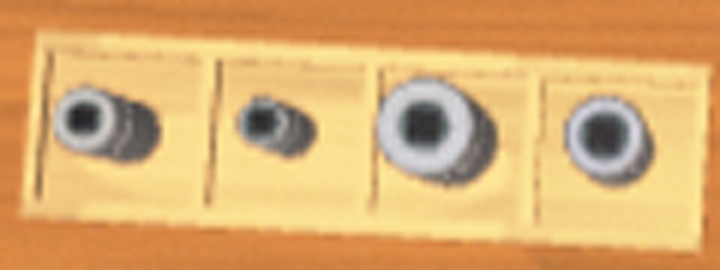

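View pics/b1.png

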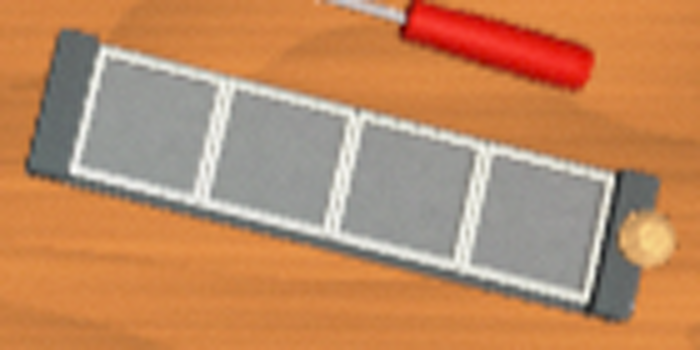

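The crop confirms the order by top diameter, left to right: 28, 22, 41, 34. The top centres are at (86,119), (262,120), (427,127) and (605,134). The rim corners of the steel rack are at (103,48), (612,174), (588,302) and (74,172), and the knob is at the right.

```bash
python3 - <<'E'
from h import *
A=lambda x,y:(125+(x+.5)/6-.5,180+(y+.5)/6-.5)
B=lambda x,y:(275+(x+.5)/5-.5,145+(y+.5)/5-.5)
for n,x,y,z,d in((28,86,119,.073,62),(22,262,120,.067,48),(41,427,127,.085,98),(34,605,134,.079,80)):
    P=px2w('top',*A(x,y),z);Q=px2w('top',*A(x+d,y),z);print(n,P.round(4),'diam',np.linalg.norm(Q-P).round(4))
c=[px2w('top',*B(*p),.015) for p in((103,48),(612,174),(588,302),(74,172))]
print(np.round(c,4),[np.linalg.norm(c[i]-c[i-1]).round(4) for i in range(4)])
m=np.mean(c,0);y=(c[1]+c[2]-c[0]-c[3]);y/=np.linalg.norm(y)
print('ctr',m,'dir to knob',y,np.degrees(np.arctan2(y[1],y[0])))
for n,k in((41,1.5),(34,.5),(28,-.5),(22,-1.5)): print('bay',n,(m+y*k*.07)[:2].round(4))
print('knob',px2w('top',*B(652,240),.053),m+y*.1515)
w=[px2w('top',*A(*p),.015) for p in((38,32),(710,66),(698,250),(22,214))];print('wood',np.round(w,4))
w=np.array(w);d=w[1]-w[0]+w[2]-w[3];print(np.degrees(np.arctan2(d[1],d[0])))
mw=w.mean(0);d/=np.linalg.norm(d);print([(mw+d*k*.07)[:2].round(4) for k in(-1.5,-.5,.5,1.5)])
E
```

```text
28 [0.4896 0.3063 0.073 ] diam 0.0248
22 [0.491  0.2371 0.067 ] diam 0.0194
41 [0.4878 0.1674 0.085 ] diam 0.0389
34 [0.4868 0.097  0.079 ] diam 0.0321
[[ 0.6214 -0.078   0.015 ]
 [ 0.5595 -0.3463  0.015 ]
 [ 0.4919 -0.3322  0.015 ]
 [ 0.5552 -0.0633  0.015 ]] [np.float64(0.0678), np.float64(0.2753), np.float64(0.0691), np.float64(0.2762)]
ctr [ 0.55698285 -0.20493997  0.015     ] dir to knob [-0.2269252  -0.97391219  0.        ] -103.11611264069704
bay 41 [ 0.5332 -0.3072]
bay 34 [ 0.549 -0.239]
bay 28 [ 0.5649 -0.1709]
bay 22 [ 0.5808 -0.1027]
knob [ 0.52047561 -0.35072846  0.053     ] [ 0.52260368 -0.35248767  0.015     ]
wood [[0.5319 0.3467 0.015 ]
 [0.5225 0.0573 0.015 ]
 [0.443  0.0608 0.015 ]
 [0.4535 0.3494 0.015 ]]
-91.97253101611732
[array([0.4913, 0.3085]), array([0.4889, 0.2385]), array([0.4865, 0.1686]), array([0.4841, 0.0986])]
```

Everything measured fits the stated sizes: bay pitch, row length, knob and wells all agree within about 2 mm. I'll use one yaw for everything, with tool x along the steel row. Jaws then close across the rows, clear of neighbouring sockets. First I turn and move in.

```bash
python3 -m creep '[[[1,310,-133,0,0,0,-1.038],[1,310,-133,0,0,0,-1.038],[1,310,-133,0,0,0,-1.038],[1,310,-133,0,0,0,-1.038],[1,310,-133,0,0,0,-1.038]]]' 40
cat > g.py <<'E'
import sys
from h import *
s=ctrl.get_state();r=R.from_rotvec(s['tool_rot']);M=r.as_matrix()
print('t',round(s['time'],1),'pos',s['position'].round(4),'yaw',np.degrees(np.arctan2(M[1,0],M[0,0])).round(2),'zaxis',M[:,2].round(3),'F',np.round(s['ft_force'],1),'g',round(s['grip_width'],3))
g=[float(a) for a in sys.argv[1:4]]
yaw=np.radians(76.9);W=np.column_stack([[np.cos(yaw),np.sin(yaw),0],[np.sin(yaw),-np.cos(yaw),0],[0,0,-1]])
print('shift',tool(g),'turn',(r.inv()*R.from_matrix(W)).as_rotvec().round(3))
E
python3 g.py .4878 .1674 .2
```

```text
time: 0.65
position: [0.3853, -0.4559, 0.2224]
tool_rot: [-2.711, -1.588, 0.0]
ft_force: [0.2, -0.7, 0.2]
grip_width: 0.998
t 0.7 pos [ 0.3853 -0.4559  0.2224] yaw 60.72 zaxis [-0. -0. -1.] F [ 0.2 -0.7  0.2] g 0.998
shift [ 593.8 -215.4   22.3] turn [-0.     0.    -0.282]
```

```bash
python3 -m creep '[[[1,594,-215,0,0,0,-0.28],[1,594,-215,0,0,0,-0.28],[1,594,-215,0,0,0,-0.28],[1,594,-215,0,0,0,-0.28],[1,594,-215,0,0,0,-0.28]]]'
python3 g.py .4878 .1674 .2
```

```text
time: 1.15
position: [0.4262, -0.209, 0.2224]
tool_rot: [2.469, 1.943, -0.001]
ft_force: [0.5, 1.6, 0.1]
grip_width: 1.001
t 1.1 pos [ 0.4262 -0.209   0.2224] yaw 76.41 zaxis [-0. -0. -1.] F [0.5 1.6 0.1] g 1.001
shift [380.3 -28.6  22.2] turn [-0.     0.    -0.009]
```

```bash
python3 -m creep '[[[0.8,380,-29,0,0,0,-0.009],[0.8,380,-29,0,0,0,-0.009],[0.8,380,-29,0,0,0,-0.009],[0.8,380,-29,0,0,0,-0.009],[0.8,380,-29,0,0,0,-0.009]]]' >/dev/null
python3 -m creep '[[[0.8,40,-3,0,0,0,0],[0.8,80,-6,0,0,0,0],[0.8,110,-8,0,0,0,0],[0.8,130,-9,0,0,0,0],[0.8,130,-9,0,0,0,0]]]'
python3 g.py .4878 .1674 .1
```

```text
time: 2.15
position: [0.4864, 0.168, 0.2225]
tool_rot: [-2.453, -1.96, -0.002]
ft_force: [-0.2, -0.2, -0.2]
grip_width: 0.805
t 2.1 pos [0.4864 0.168  0.2225] yaw 77.27 zaxis [-0.     0.002 -1.   ] F [-0.2 -0.2 -0.2] g 0.805
shift [ -0.5   1.6 122.5] turn [-0.001 -0.002  0.006]
```

```bash
python3 -m creep '[[[0.8,0,1.5,40,0,0,0],[0.8,0,1.5,80,0,0,0],[0.8,0,1.5,110,0,0,0],[0.8,0,1.5,122,0,0,0],[0.8,0,1.5,122,0,0,0]]]'
python3 g.py .4878 .1674 .029; python3 -c "
from h import *
snap('side','s2.png',(150,150,330,300),4)"
```

```text
time: 2.65
position: [0.4874, 0.1626, 0.0991]
tool_rot: [-2.46, -1.952, 0.005]
ft_force: [-0.6, 0.1, 0.4]
grip_width: 0.798
t 2.6 pos [0.4874 0.1626 0.0991] yaw 76.88 zaxis [-0.003 -0.001 -1.   ] F [-0.6  0.1  0.4] g 0.798
shift [ 4.9 -0.5 70.1] turn [-0.003  0.002 -0.   ]
```

View pics/s2.png

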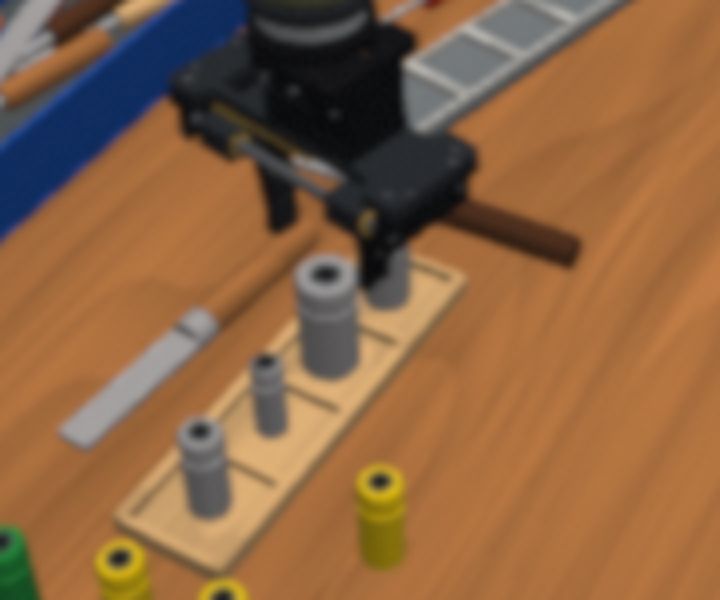

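The side view shows the fingers straddling the large socket: tips at (283,225) and (372,283), socket top at (326,273). The y reading has shifted by 5 mm, so I'll correct it on the way down and re-read.

```bash
python3 -m creep '[[[0.8,3,0,0,0,0,0],[0.8,3,0,0,0,0,0],[0.8,3,0,0,0,0,0]]]' >/dev/null; python3 g.py .4878 .1674 .029;python3 -c "
from h import *
print((w2px('side',ctrl.get_state()['position'])-[150,150])*4, (w2px('side',[.4878,.1674,.085])-[150,150])*4)"
```

```text
t 3.0 pos [0.49   0.1673 0.1018] yaw 76.95 zaxis [ 0.002  0.    -1.   ] F [ 1.  -0.  -0.6] g 0.799
shift [-0.5 -2.4 72.8] turn [ 0.002 -0.001  0.001]
[319.52540228 250.97446367] [323.75730933 271.73843297]
```

```bash
python3 -m creep '[[[0.8,0,-1,25,0,0,0],[0.8,0,-1,45,0,0,0],[0.8,0,-1,60,0,0,0],[0.8,0,-1,71,0,0,0],[0.8,0,-1,71,0,0,0]]]' ; python3 g.py .4878 .1674 .029; python3 -m creep '[[[0,0,0,0,0,0,0],[0,0,0,0,0,0,0],[0,0,0,0,0,0,0],[0,0,0,0,0,0,0],[0,0,0,0,0,0,0]]]' 40;python3 g.py .4878 .1674 .029
```

```text
time: 3.5
position: [0.4873, 0.1669, 0.0284]
tool_rot: [-2.459, -1.954, 0.003]
ft_force: [-0.5, -0.3, -0.6]
grip_width: 0.803
t 3.5 pos [0.4873 0.1669 0.0284] yaw 76.95 zaxis [-0.002 -0.    -1.   ] F [-0.5 -0.3 -0.6] g 0.803
shift [ 0.6  0.4 -0.6] turn [-0.002  0.001  0.001]
time: 4.0
position: [0.488, 0.1673, 0.0299]
tool_rot: [2.46, 1.954, -0.0]
ft_force: [-2.4, 0.2, 2.9]
grip_width: 0.461
t 4.0 pos [0.488  0.1673 0.0299] yaw 76.94 zaxis [-0. -0. -1.] F [-2.4  0.2  2.9] g 0.461
shift [-0.  -0.2  0.9] turn [-0.     0.     0.001]
```

Gripped at 0.461 (40 mm). Lift and carry.

```bash
python3 -m creep '[[[0,0,0,-15,0,0,0],[0,0,0,-40,0,0,0],[0,0,0,-75,0,0,0],[0,0,0,-105,0,0,0],[0,0,0,-115,0,0,0]]]' ; python3 -m creep '[[[0,-15,5,0,0,0,0],[0,-40,13,0,0,0,0],[0,-75,25,0,0,0,0],[0,-115,38,0,0,0,0],[0,-155,52,0,0,0,0]]]' >/dev/null;python3 -m creep '[[[0,-40,13,0,0,0,0],[0,-80,27,0,0,0,0],[0,-120,40,0,0,0,0],[0,-155,52,0,0,0,0],[0,-185,62,0,0,0,0]]]' >/dev/null;  python3 -m creep '[[[0,-30,10,0,0,0,0],[0,-60,20,0,0,0,0],[0,-85,29,0,0,0,0],[0,-102,35,0,0,0,0],[0,-112,38,0,0,0,0]]]';  python3 -m creep '[[[0,0,0,0,0,0,0],[0,0,0,0,0,0,0],[0,0,0,0,0,0,0]]]'; python3 g.py .5332 -.3072 .03
```

```text
time: 4.5
position: [0.4899, 0.168, 0.148]
tool_rot: [2.457, 1.953, 0.007]
ft_force: [1.0, -0.6, -2.2]
grip_width: 0.467
time: 6.0
position: [0.5334, -0.3089, 0.1435]
tool_rot: [-2.46, -1.951, 0.001]
ft_force: [-0.5, 0.5, -3.4]
grip_width: 0.462
time: 6.3
position: [0.5345, -0.3054, 0.1447]
tool_rot: [-2.457, -1.957, -0.001]
ft_force: [-0.0, 0.9, -2.5]
grip_width: 0.466
t 6.3 pos [ 0.5345 -0.3054  0.1447] yaw 77.09 zaxis [ 0.     0.001 -1.   ] F [-0.   0.9 -2.5] g 0.466
shift [ -2.1  -0.9 114.7] turn [-0.    -0.001  0.003]
```

Now lower to just above the floor and look at the force.

```bash
python3 -m creep '[[[0,0,0,30,0,0,0],[0,0,0,60,0,0,0],[0,0,0,85,0,0,0],[0,0,0,100,0,0,0],[0,0,0,105,0,0,0]]]' >/dev/null; python3 -m creep '[[[0,0,0,3,0,0,0],[0,0,0,6,0,0,0],[0,0,0,8,0,0,0],[0,0,0,9,0,0,0],[0,0,0,9,0,0,0]]]' ; python3 g.py .5332 -.3072 .03; python3 -c "
from h import *
snap('side','s3.png',(200,100,340,200),5)"
```

```text
time: 7.3
position: [0.5343, -0.3077, 0.0309]
tool_rot: [2.459, 1.954, 0.0]
ft_force: [-0.1, 0.7, -2.6]
grip_width: 0.46
t 7.3 pos [ 0.5343 -0.3077  0.0309] yaw 76.93 zaxis [ 0. -0. -1.] F [-0.1  0.7 -2.6] g 0.46
shift [ 0.2 -1.1  0.9] turn [0.    0.    0.001]
```

View pics/s3.png

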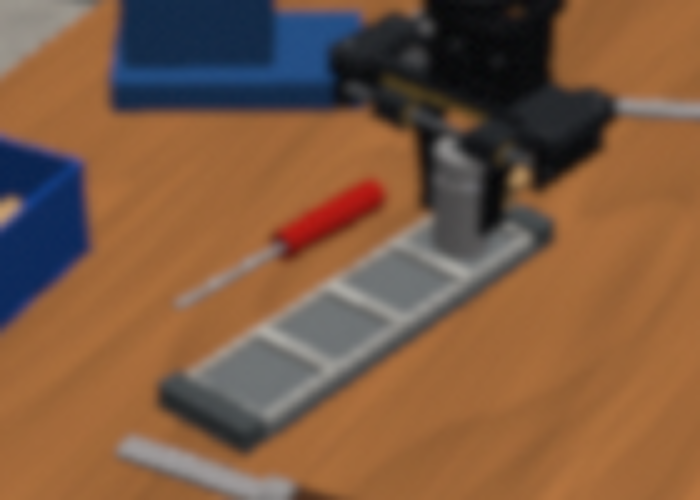

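The socket is in the knob-end bay, base at about (465,243), still hanging about 1 mm above the floor. I'll set it down and let go.

```bash
python3 -m creep '[[[0,0,0,1,0,0,0],[0,0,0,1.5,0,0,0],[0,0,0,1.5,0,0,0]]]'; python3 -m creep '[[[0.75,0,0,1.5,0,0,0],[0.75,0,0,1.5,0,0,0],[0.75,0,0,1.5,0,0,0],[0.75,0,0,0,0,0,0],[0.75,0,0,0,0,0,0]]]';python3 -m creep '[[[0.75,0,0,-20,0,0,0],[0.75,0,0,-50,0,0,0],[0.75,0,0,-85,0,0,0],[0.75,0,0,-115,0,0,0],[0.75,0,0,-130,0,0,0]]]'; python3 g.py .4868 .0970 .16
```

```text
time: 7.65
position: [0.5344, -0.3077, 0.0299]
tool_rot: [2.459, 1.954, -0.0]
ft_force: [-3.3, 0.6, 4.1]
grip_width: 0.464
time: 8.15
position: [0.5343, -0.3075, 0.0292]
tool_rot: [2.459, 1.954, 0.0]
ft_force: [-0.3, 0.4, -0.4]
grip_width: 0.736
time: 8.65
position: [0.5356, -0.308, 0.1622]
tool_rot: [2.456, 1.952, 0.002]
ft_force: [0.9, 0.2, 0.4]
grip_width: 0.749
t 8.7 pos [ 0.5356 -0.308   0.1622] yaw 76.94 zaxis [ 0.004 -0.003 -1.   ] F [0.9 0.2 0.4] g 0.749
shift [ 383.5 -139.     1. ] turn [0.004 0.002 0.001]
```

```bash
python3 -m creep '[[[0.7,200,-72,0,0,0,0],[0.7,200,-72,0,0,0,0],[0.7,200,-72,0,0,0,0],[0.7,200,-72,0,0,0,0],[0.7,200,-72,0,0,0,0]]]' >/dev/null; python3 -m creep '[[[0.7,45,-16,0,0,0,0],[0.7,90,-32,0,0,0,0],[0.7,130,-47,0,0,0,0],[0.7,160,-57,0,0,0,0],[0.7,183,-66,0,0,0,0]]]'>/dev/null; python3 -m creep '[[[0.7,0,0,0,0,0,0],[0.7,0,0,20,0,0,0],[0.7,0,0,40,0,0,0],[0.7,0,0,50,0,0,0],[0.7,0,0,50,0,0,0]]]';python3 -m creep '[[[0.7,0,0,0,0,0,0],[0.7,0,0,0,0,0,0],[0.7,0,0,0,0,0,0]]]' ;python3 g.py .4868 .0970 .025
```

```text
time: 10.15
position: [0.4851, 0.0956, 0.1074]
tool_rot: [-2.459, -1.952, 0.004]
ft_force: [0.5, 0.3, 0.6]
grip_width: 0.698
time: 10.45
position: [0.4869, 0.0968, 0.1098]
tool_rot: [2.459, 1.953, 0.002]
ft_force: [-1.1, -0.1, -0.1]
grip_width: 0.697
t 10.4 pos [0.4869 0.0968 0.1098] yaw 76.93 zaxis [ 0.002 -0.    -1.   ] F [-1.1 -0.1 -0.1] g 0.697
shift [ 0.2 -0.3 84.8] turn [ 0.002 -0.     0.   ]
```

```bash
python3 -m creep '[[[0.7,0,0,25,0,0,0],[0.7,0,0,50,0,0,0],[0.7,0,0,72,0,0,0],[0.7,0,0,84,0,0,0],[0.7,0,0,84,0,0,0]]]' ; python3 -m creep '[[[0,0,0,0,0,0,0],[0,0,0,0,0,0,0],[0,0,0,0,0,0,0],[0,0,0,0,0,0,0],[0,0,0,0,0,0,0]]]' 40;python3 g.py .4868 .0970 .025
```

```text
time: 10.95
position: [0.4852, 0.0967, 0.024]
tool_rot: [-2.458, -1.954, 0.003]
ft_force: [0.2, -0.5, -0.2]
grip_width: 0.7
time: 11.45
position: [0.4862, 0.0969, 0.0255]
tool_rot: [2.459, 1.954, -0.0]
ft_force: [-2.3, -0.2, 3.0]
grip_width: 0.385
t 11.4 pos [0.4862 0.0969 0.0255] yaw 76.94 zaxis [ 0. -0. -1.] F [-2.3 -0.2  3. ] g 0.385
shift [0.3 0.5 0.5] turn [0.    0.    0.001]
```

```bash
python3 -m creep '[[[0,0,0,-15,0,0,0],[0,0,0,-40,0,0,0],[0,0,0,-75,0,0,0],[0,0,0,-105,0,0,0],[0,0,0,-115,0,0,0]]]' >/dev/null; python3 -m creep '[[[0,-15,7,0,0,0,0],[0,-40,17,0,0,0,0],[0,-75,33,0,0,0,0],[0,-115,50,0,0,0,0],[0,-155,68,0,0,0,0]]]' >/dev/null;python3 -m creep '[[[0,-40,17,0,0,0,0],[0,-80,35,0,0,0,0],[0,-115,50,0,0,0,0],[0,-143,62,0,0,0,0],[0,-158,69,0,0,0,0]]]' >/dev/null;  python3 -m creep '[[[0,0,0,0,0,0,0],[0,0,0,0,0,0,0],[0,0,0,0,0,0,0]]]'; python3 g.py .549 -.239 .0255;python3 -m creep '[[[0,0,0,30,0,0,0],[0,0,0,60,0,0,0],[0,0,0,85,0,0,0],[0,0,0,100,0,0,0],[0,0,0,105,0,0,0]]]' >/dev/null; python3 -m creep '[[[0,0,0,3,0,0,0],[0,0,0,6,0,0,0],[0,0,0,8,0,0,0],[0,0,0,9,0,0,0],[0,0,0,9,0,0,0]]]' ; python3 g.py .549 -.239 .0255
```

```text
time: 13.25
position: [0.5491, -0.2362, 0.14]
tool_rot: [-2.456, -1.958, -0.001]
ft_force: [1.0, -0.0, -3.0]
grip_width: 0.383
t 13.2 pos [ 0.5491 -0.2362  0.14  ] yaw 77.13 zaxis [-0.     0.001 -1.   ] F [ 1. -0. -3.] g 0.383
shift [ -2.9   0.6 114.5] turn [-0.001 -0.001  0.004]
time: 14.25
position: [0.5491, -0.2393, 0.0264]
tool_rot: [2.459, 1.954, 0.0]
ft_force: [0.2, -0.1, -3.1]
grip_width: 0.382
t 14.2 pos [ 0.5491 -0.2393  0.0264] yaw 76.93 zaxis [ 0. -0. -1.] F [ 0.2 -0.1 -3.1] g 0.382
shift [ 0.2 -0.2  0.9] turn [0.001 0.    0.001]
```

```bash
python3 -m creep '[[[0,0,0,1,0,0,0],[0,0,0,1.5,0,0,0],[0,0,0,1.5,0,0,0]]]'; python3 -m creep '[[[0.7,0,0,1.5,0,0,0],[0.7,0,0,1.5,0,0,0],[0.7,0,0,1.5,0,0,0],[0.7,0,0,0,0,0,0],[0.7,0,0,0,0,0,0]]]';python3 -m creep '[[[0.7,0,0,-20,0,0,0],[0.7,0,0,-50,0,0,0],[0.7,0,0,-85,0,0,0],[0.7,0,0,-115,0,0,0],[0.7,0,0,-130,0,0,0]]]' >/dev/null
python3 -m creep '[[[0.65,240,-84,0,0,0,0],[0.65,240,-84,0,0,0,0],[0.65,240,-84,0,0,0,0],[0.65,240,-84,0,0,0,0],[0.65,240,-84,0,0,0,0]]]' >/dev/null; python3 -m creep '[[[0.65,47,-16,0,0,0,0],[0.65,94,-33,0,0,0,0],[0.65,141,-50,0,0,0,0],[0.65,185,-65,0,0,0,0],[0.65,220,-77,0,0,0,0]]]'>/dev/null; python3 -m creep '[[[0.65,25,-9,0,0,0,0],[0.65,40,-14,0,0,0,0],[0.65,50,-17,20,0,0,0],[0.65,50,-17,45,0,0,0],[0.65,50,-17,50,0,0,0]]]';python3 -m creep '[[[0.65,0,0,0,0,0,0],[0.65,0,0,0,0,0,0],[0.65,0,0,0,0,0,0]]]' ;python3 g.py .4896 .3063 .022;python3 -c "
from h import *
snap('side','s4.png',(140,90,340,290),3)"
```

```text
time: 14.55
position: [0.5493, -0.2393, 0.0256]
tool_rot: [2.459, 1.954, -0.0]
ft_force: [-2.9, 0.7, 5.1]
grip_width: 0.382
time: 15.05
position: [0.5492, -0.2391, 0.0247]
tool_rot: [2.459, 1.954, 0.0]
ft_force: [0.4, 0.1, 0.3]
grip_width: 0.676
time: 17.05
position: [0.4891, 0.2927, 0.1012]
tool_rot: [-2.458, -1.955, 0.009]
ft_force: [-0.5, -0.8, -0.0]
grip_width: 0.645
time: 17.35
position: [0.4921, 0.2938, 0.1057]
tool_rot: [2.46, 1.953, 0.003]
ft_force: [0.5, -0.0, 0.6]
grip_width: 0.65
t 17.4 pos [0.4921 0.2938 0.1057] yaw 76.9 zaxis [ 0.002  0.001 -1.   ] F [ 0.5 -0.   0.6] g 0.65
shift [11.5 -5.4 83.7] turn [ 0.002 -0.001 -0.   ]
```

View pics/s4.png

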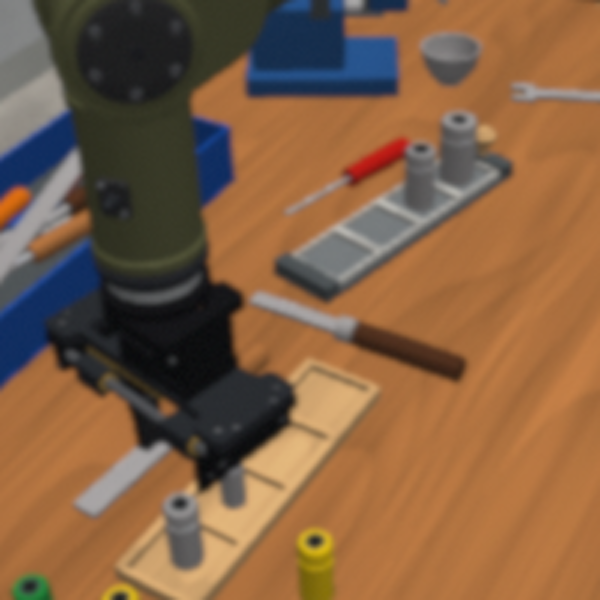

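The 41 and 34 stand upright in the first two bays from the knob, tops at (458,120) and (421,150). The 28 is at (180,500). The tool is 12 mm short, so I'll correct, then descend.

```bash
python3 -m creep '[[[0.65,11.5,-5,0,0,0,0],[0.65,11.5,-5,0,0,0,0],[0.65,11.5,-5,0,0,0,0],[0.65,11.5,-5,0,0,0,0],[0.65,11.5,-5,0,0,0,0]]]';python3 g.py .4896 .3063 .022
```

```text
time: 17.9
position: [0.4891, 0.3058, 0.1044]
tool_rot: [2.46, 1.954, -0.0]
ft_force: [-0.4, 0.2, -0.1]
grip_width: 0.651
t 17.9 pos [0.4891 0.3058 0.1044] yaw 76.93 zaxis [-0. -0. -1.] F [-0.4  0.2 -0.1] g 0.651
shift [ 0.6  0.4 82.4] turn [0.    0.    0.001]
```

```bash
python3 -m creep '[[[0.65,0,0,25,0,0,0],[0.65,0,0,50,0,0,0],[0.65,0,0,70,0,0,0],[0.65,0,0,82,0,0,0],[0.65,0,0,82,0,0,0]]]' ; python3 -m creep '[[[0,0,0,0,0,0,0],[0,0,0,0,0,0,0],[0,0,0,0,0,0,0],[0,0,0,0,0,0,0],[0,0,0,0,0,0,0]]]' 30;python3 -m creep '[[[0,0,0,0,0,0,0],[0,0,0,0,0,0,0]]]';python3 g.py .5649 -.1709 .022
```

```text
time: 18.4
position: [0.488, 0.3052, 0.0209]
tool_rot: [-2.459, -1.954, 0.005]
ft_force: [0.1, -0.3, 0.4]
grip_width: 0.653
time: 18.9
position: [0.4892, 0.3062, 0.023]
tool_rot: [2.46, 1.954, 0.001]
ft_force: [-0.5, -0.1, 2.1]
grip_width: 0.314
time: 19.1
position: [0.4892, 0.3062, 0.023]
tool_rot: [2.459, 1.954, 0.001]
ft_force: [-0.9, -0.6, 5.2]
grip_width: 0.313
t 19.1 pos [0.4892 0.3062 0.023 ] yaw 76.93 zaxis [ 0.001  0.    -1.   ] F [-0.9 -0.6  5.2] g 0.313
shift [-447.7  181.6    1.1] turn [ 0.001 -0.     0.001]
```

```bash
python3 -m creep '[[[0,0,0,-15,0,0,0],[0,0,0,-40,0,0,0],[0,0,0,-75,0,0,0],[0,0,0,-105,0,0,0],[0,0,0,-115,0,0,0]]]' >/dev/null; python3 -m creep '[[[0,-15,6,0,0,0,0],[0,-40,16,0,0,0,0],[0,-75,30,0,0,0,0],[0,-113,46,0,0,0,0],[0,-150,61,0,0,0,0]]]' >/dev/null;python3 -m creep '[[[0,-38,15,0,0,0,0],[0,-76,31,0,0,0,0],[0,-114,46,0,0,0,0],[0,-152,62,0,0,0,0],[0,-185,75,0,0,0,0]]]' >/dev/null;python3 -m creep '[[[0,-33,13,0,0,0,0],[0,-65,26,0,0,0,0],[0,-90,37,0,0,0,0],[0,-106,43,0,0,0,0],[0,-113,46,0,0,0,0]]]' >/dev/null;  python3 -m creep '[[[0,0,0,0,0,0,0],[0,0,0,0,0,0,0],[0,0,0,0,0,0,0],[0,0,0,0,0,0,0]]]'; python3 g.py .5649 -.1709 .023
```

```text
time: 21.5
position: [0.5652, -0.17, 0.1377]
tool_rot: [2.457, 1.957, 0.0]
ft_force: [0.6, -0.6, -1.8]
grip_width: 0.317
t 21.5 pos [ 0.5652 -0.17    0.1377] yaw 77.06 zaxis [ 0. -0. -1.] F [ 0.6 -0.6 -1.8] g 0.317
shift [-9.000e-01 -1.000e-01  1.147e+02] turn [0.    0.    0.003]
```

```bash
python3 -m creep '[[[0,0,0,30,0,0,0],[0,0,0,60,0,0,0],[0,0,0,85,0,0,0],[0,0,0,100,0,0,0],[0,0,0,105,0,0,0]]]' >/dev/null; python3 -m creep '[[[0,0,0,3,0,0,0],[0,0,0,6,0,0,0],[0,0,0,8,0,0,0],[0,0,0,9,0,0,0],[0,0,0,9,0,0,0]]]' ; python3 g.py .5649 -.1709 .023;python3 -m creep '[[[0,0,0,1,0,0,0],[0,0,0,1.5,0,0,0],[0,0,0,1.5,0,0,0]]]'; python3 -m creep '[[[0.65,0,0,1.5,0,0,0],[0.65,0,0,1.5,0,0,0],[0.65,0,0,1.5,0,0,0],[0.65,0,0,0,0,0,0],[0.65,0,0,0,0,0,0]]]'
```

```text
time: 22.5
position: [0.5653, -0.1717, 0.0239]
tool_rot: [2.459, 1.954, 0.0]
ft_force: [-0.4, -0.5, -1.1]
grip_width: 0.314
t 22.5 pos [ 0.5653 -0.1717  0.0239] yaw 76.93 zaxis [ 0. -0. -1.] F [-0.4 -0.5 -1.1] g 0.314
shift [ 0.7 -0.5  0.9] turn [0.001 0.    0.001]
time: 22.8
position: [0.5654, -0.1716, 0.0231]
tool_rot: [2.459, 1.954, -0.0]
ft_force: [-1.8, -0.0, 4.8]
grip_width: 0.317
time: 23.3
position: [0.5652, -0.1715, 0.0222]
tool_rot: [2.459, 1.954, 0.0]
ft_force: [0.0, -0.7, -1.0]
grip_width: 0.629
```

```bash
python3 -m creep '[[[0.65,0,0,-20,0,0,0],[0.65,0,0,-50,0,0,0],[0.65,0,0,-85,0,0,0],[0.65,0,0,-115,0,0,0],[0.65,0,0,-130,0,0,0]]]' >/dev/null
python3 -m creep '[[[0.6,35,-15,0,0,0,0],[0.6,70,-30,0,0,0,0],[0.6,105,-45,0,0,0,0],[0.6,140,-61,0,0,0,0],[0.6,175,-76,0,0,0,0]]]' >/dev/null; python3 -m creep '[[[0.6,35,-15,0,0,0,0],[0.6,70,-30,0,0,0,0],[0.6,105,-45,0,0,0,0],[0.6,140,-61,0,0,0,0],[0.6,165,-72,0,0,0,0]]]'>/dev/null; python3 -m creep '[[[0.6,25,-10,0,0,0,0],[0.6,40,-17,0,0,0,0],[0.6,40,-17,20,0,0,0],[0.6,40,-17,45,0,0,0],[0.6,40,-17,50,0,0,0]]]' >/dev/null;python3 -m creep '[[[0.6,0,0,0,0,0,0],[0.6,0,0,0,0,0,0],[0.6,0,0,0,0,0,0],[0.6,0,0,0,0,0,0]]]' ;python3 g.py .491 .2371 .020
```

```text
time: 25.7
position: [0.4909, 0.2361, 0.1029]
tool_rot: [2.459, 1.953, 0.002]
ft_force: [-0.2, 0.6, 0.2]
grip_width: 0.602
t 25.7 pos [0.4909 0.2361 0.1029] yaw 76.92 zaxis [ 0.002  0.    -1.   ] F [-0.2  0.6  0.2] g 0.602
shift [ 0.9 -0.2 82.9] turn [ 0.002 -0.001  0.   ]
```

```bash
python3 -m creep '[[[0.6,1,0,25,0,0,0],[0.6,1,0,50,0,0,0],[0.6,1,0,70,0,0,0],[0.6,1,0,82,0,0,0],[0.6,1,0,82,0,0,0]]]' ; python3 -m creep '[[[0.2,0,0,0,0,0,0],[0.2,0,0,0,0,0,0],[0.1,0,0,0,0,0,0],[0,0,0,0,0,0,0],[0,0,0,0,0,0,0]]]' 25;python3 -m creep '[[[0,0,0,0,0,0,0],[0,0,0,0,0,0,0],[0,0,0,0,0,0,0]]]';python3 g.py .5808 -.1027 .02
```

```text
time: 26.2
position: [0.4896, 0.2364, 0.0189]
tool_rot: [-2.459, -1.954, 0.004]
ft_force: [-0.1, 0.1, 0.5]
grip_width: 0.605
time: 26.7
position: [0.4906, 0.237, 0.0204]
tool_rot: [2.46, 1.954, 0.001]
ft_force: [-0.4, -0.1, 1.9]
grip_width: 0.245
time: 27.0
position: [0.4906, 0.2371, 0.0204]
tool_rot: [2.459, 1.954, 0.0]
ft_force: [-1.2, -0.7, 5.6]
grip_width: 0.247
t 27.0 pos [0.4906 0.2371 0.0204] yaw 76.94 zaxis [ 0. -0. -1.] F [-1.2 -0.7  5.6] g 0.247
shift [-310.6  164.6    0.5] turn [0.    0.    0.001]
```

Width 21.5 mm, as expected for the 22. Carry to the last bay.

```bash
python3 -m creep '[[[0,0,0,-15,0,0,0],[0,0,0,-40,0,0,0],[0,0,0,-75,0,0,0],[0,0,0,-105,0,0,0],[0,0,0,-115,0,0,0]]]' >/dev/null; python3 -m creep '[[[0,-15,8,0,0,0,0],[0,-40,21,0,0,0,0],[0,-75,40,0,0,0,0],[0,-110,58,0,0,0,0],[0,-145,77,0,0,0,0]]]' >/dev/null;python3 -m creep '[[[0,-35,18,0,0,0,0],[0,-75,40,0,0,0,0],[0,-115,61,0,0,0,0],[0,-145,77,0,0,0,0],[0,-165,87,0,0,0,0]]]' >/dev/null; python3 -m creep '[[[0,0,0,0,0,0,0],[0,0,0,0,0,0,0],[0,0,0,0,0,0,0],[0,0,0,0,0,0,0]]]'; python3 g.py .5808 -.1027 .0205; python3 -m creep '[[[0,0,0,30,0,0,0],[0,0,0,60,0,0,0],[0,0,0,85,0,0,0],[0,0,0,100,0,0,0],[0,0,0,105,0,0,0]]]' >/dev/null; python3 -m creep '[[[0,0,0,3,0,0,0],[0,0,0,6,0,0,0],[0,0,0,8,0,0,0],[0,0,0,9,0,0,0],[0,0,0,9,0,0,0]]]' ; python3 g.py .5808 -.1027 .0205
```

```text
time: 28.9
position: [0.5799, -0.1002, 0.135]
tool_rot: [-2.457, -1.958, 0.0]
ft_force: [-0.9, 0.4, -1.6]
grip_width: 0.243
t 28.9 pos [ 0.5799 -0.1002  0.135 ] yaw 77.09 zaxis [-0.  0. -1.] F [-0.9  0.4 -1.6] g 0.243
shift [ -2.2   1.5 114.5] turn [-0.    -0.     0.003]
time: 29.9
position: [0.5803, -0.1022, 0.0214]
tool_rot: [2.459, 1.954, 0.0]
ft_force: [-0.5, -0.1, -1.5]
grip_width: 0.244
t 29.9 pos [ 0.5803 -0.1022  0.0214] yaw 76.93 zaxis [ 0. -0. -1.] F [-0.5 -0.1 -1.5] g 0.244
shift [-0.4  0.6  0.9] turn [0.001 0.    0.001]
```

```bash
python3 -m creep '[[[0,0,0,1,0,0,0],[0,0,0,1.5,0,0,0],[0,0,0,1.5,0,0,0]]]'; python3 -m creep '[[[0.6,0,0,1.5,0,0,0],[0.6,0,0,1.5,0,0,0],[0.6,0,0,1.5,0,0,0],[0.6,0,0,0,0,0,0],[0.6,0,0,0,0,0,0]]]';python3 -m creep '[[[0.6,0,0,-20,0,0,0],[0.6,0,0,-50,0,0,0],[0.6,0,0,-85,0,0,0],[0.6,0,0,-115,0,0,0],[0.6,0,0,-150,0,0,0]]]' >/dev/null
python3 -m creep '[[[0.6,40,0,0,0,0,0],[0.6,80,0,0,0,0,0],[0.6,120,-20,0,0,0,0],[0.6,160,-40,0,0,0,0],[0.6,200,-60,0,0,0,0]]]' >/dev/null; python3 -m creep '[[[0.6,40,0,0,0,0,0],[0.6,80,0,0,0,0,0],[0.6,100,0,0,0,0,0],[0.6,100,0,0,0,0,0],[0.6,100,0,0,0,0,0]]]'
python3 -c "
from h import *
snap('top','t5.png',(265,135,415,225),5);snap('side','s5.png',(210,100,340,200),5)"
```

```text
time: 30.2
position: [0.5805, -0.1022, 0.0204]
tool_rot: [2.459, 1.954, -0.0]
ft_force: [-1.6, -0.2, 4.9]
grip_width: 0.246
time: 30.7
position: [0.5803, -0.1021, 0.0197]
tool_rot: [2.46, 1.954, 0.0]
ft_force: [0.8, 0.1, 0.9]
grip_width: 0.572
time: 32.2
position: [0.5893, 0.2036, 0.1692]
tool_rot: [2.459, 1.955, -0.001]
ft_force: [0.3, -0.2, -2.0]
grip_width: 0.6
```

View pics/t5.png

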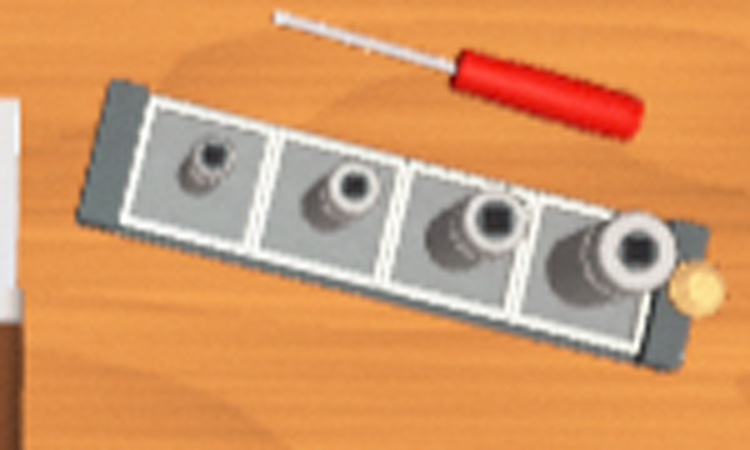

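View pics/s5.png

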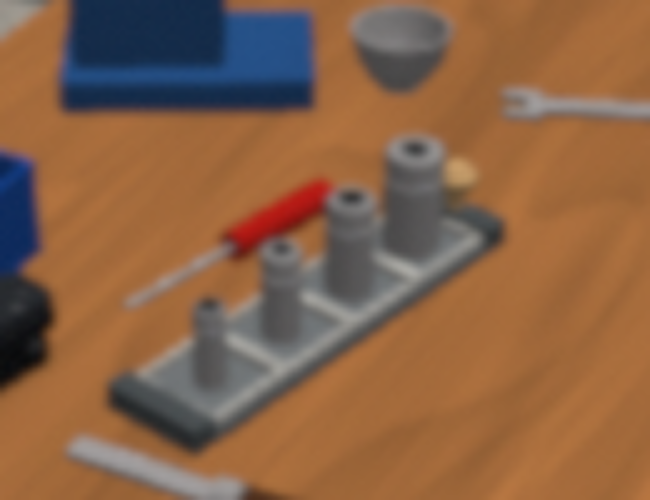

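Both views show 41, 34, 28, 22 counting from the knob, upright and one per bay, with the arm clear. I'll check the top centres numerically, then hand in.

```bash
python3 - <<'E'
from h import *
B=lambda x,y:(265+(x+.5)/5-.5,135+(y+.5)/5-.5)
ok=1
for n,x,y,z,b in((41,637,251,.085,(.5332,-.3072)),(34,496,221,.079,(.549,-.239)),(28,354,186,.073,(.5649,-.1709)),(22,213,156,.067,(.5808,-.1027))):
    e=px2w('top',*B(x,y),z)[:2]-b;print(n,e.round(4));ok&=np.linalg.norm(e)<.012
if ok: print(ctrl.close_job())
E
```

```text
41 [0.0019 0.0012]
34 [ 0.0005 -0.0002]
28 [ 0.0016 -0.    ]
22 [0.0004 0.0006]
the job is handed in; nothing more can be done
None
```

All four sockets are in the steel rack in the order 41, 34, 28, 22 mm counting from the knob, and the job is handed in at about 32 s of the 109 s allowed.

- **Grasps:** I moved them one by one. The measured grip widths were about 40, 33.5, 27 and 21.5 mm, each matching its socket.
- **Last checks:** The final pictures show all four upright, one per bay, with the arm clear. Their top centres measured within about 2.5 mm of the bay centres.
- **Disagreements:** The tool position readings wandered by a few mm while moving and settled at rest. One carry move, on the way to the 28, stopped about 12 mm short. I corrected it before going down.

No check failed at the end. I judged upright and seated on the floor from the pictures, and from the contact force when each socket was set down.

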